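# Clear the bottle and load the sample carriage

### The job

The amber bottle is standing in the way of the instrument's loading carriage: first set it upright in the shallow white tray. Then pull the carriage out by its handle to its stop and stand the two lidded white sample jars upright in its two pockets, one in each. Keep bottle and jars upright, set them down rather than dropping them, and leave the steel beaker where it is.

Things in the scene. Friction and masses are not known exactly. Their poses are not given: they have to be found in the camera images.
- counter: Fixed white bench instrument, 260 mm deep, 220 mm wide, 135 mm high. Origin: middle of its front face, at table level. Its own -x points out of the front (the way the carriage comes out), roughly to world -y; its y runs along the front, z is up. A slot 116 mm wide and 115 mm high in the front holds the carriage; the rest of the front is closed.
- carriage (a joint): How far the loading carriage is pulled out of the instrument, in m: about 0 when in, 0.19 at its stop, growing along the instrument's -x. It slides with about 2.5 N of friction, has no spring and stays where it is left.
- handle (a point): Middle of the carriage's handle bar: a level round steel bar, 12 mm thick and 80 mm long, parallel to the instrument's front (its y), 85 mm above the table, standing 60 mm in front of the carriage's 50 mm high front plate (108 mm wide). At each end a 12 mm bar slopes down from it to the plate. From above it can be pinched across, one finger in front and one behind. Axes as the instrument's.
- pocket_outer (a point): Centre of the floor of the carriage's pocket nearer the handle (101 mm behind the handle bar). The pocket is square, 60 mm by 60 mm, 40 mm deep; its floor lies 11 mm and its rim 51 mm above the table. The grey pocket box is 70 mm wide outside with 5 mm walls. Inside the instrument until the carriage is pulled out; with the carriage at its stop it lies 149 mm in front of the instrument's face.
- pocket_inner (a point): The same for the other pocket, 65 mm farther in (towards the instrument); with the carriage at its stop it lies 84 mm in front of the instrument's face.
- bottle: Amber glass bottle with black cap, loose, standing on the table in the carriage's path: 54 mm diameter up to 76 mm height, then a shoulder to a cap of 34 mm diameter (90 to 108 mm high). About 0.25 kg. Origin: centre of its underside, z up.
- tray: Shallow white plastic tray, fixed to the table, 130 mm square, 20 mm high, walls 5 mm. Origin: centre of its underside; z up, x and y along its sides.
- tray_in (a point): Centre of the tray's inner floor, axes as the tray's.
- jar_a: White plastic sample jar with flat screw lid, a loose plain closed cylinder 50 mm in diameter and 95 mm high, about 0.14 kg, standing on the table. Origin: centre of its underside, z up.
- jar_b: The second sample jar, identical to jar_a.
- beaker: Open stainless steel beaker, 68 mm wide at the rim and 75 mm high, loose, standing in the row with the jars; not to be moved. Origin: centre of its underside.
There are look-alikes about, which are no part of the job. Leave any blue, pink or purple look-alike of the jar_a alone.

How it is judged:
On the way, in this order (a step that is already met when the one before it is completed fails the run):
1. the bottle stands upright in the tray, let go (x of bottle in the frame of tray_in between -0.045 and 0.045 m and y of bottle in the frame of tray_in between -0.045 and 0.045 m and z of bottle in the frame of tray_in below 0.008 m and angle between bottle's own z axis and vertical below 0.12 rad and contact force between the fingers and bottle below 0.1 N and linear speed of bottle below 0.03 m/s), for 0.2 s.
2. the carriage is pulled out to its stop (more than 0.178 m) (value of joint carriage above 0.178 m), for 0.1 s.
At the end, for the whole second after the job is handed in: Bottle upright on the tray floor (centre within 45 mm of the tray centre each way), carriage out over 0.172 m, one jar on the floor of each pocket (within 13 mm, tilt under 0.12 rad), all released and at rest; beaker within 30 mm of its start (all of step 1 and value of joint carriage above 0.172 m and (((horizontal distance between jar_a and pocket_outer below 0.013 m and z of jar_a in the frame of pocket_outer below 0.008 m and angle between jar_a's own z axis and vertical below 0.12 rad) and (horizontal distance between jar_b and pocket_inner below 0.013 m and z of jar_b in the frame of pocket_inner below 0.008 m and angle between jar_b's own z axis and vertical below 0.12 rad)) or ((horizontal distance between jar_a and pocket_inner below 0.013 m and z of jar_a in the frame of pocket_inner below 0.008 m and angle between jar_a's own z axis and vertical below 0.12 rad) and (horizontal distance between jar_b and pocket_outer below 0.013 m and z of jar_b in the frame of pocket_outer below 0.008 m and angle between jar_b's own z axis and vertical below 0.12 rad))) and linear speed of each of jar_a, jar_b below 0.03 m/s and contact force between the fingers and jar_a below 0.1 N and contact force between the fingers and jar_b below 0.1 N and distance of beaker from where it was at the start of the episode below 0.03 m); the robot touches nothing.
It fails at once if the bottle or a jar is tipped by more than 0.6 rad (angle between any of bottle, jar_a, jar_b's own z axis and vertical above 0.6 rad).
It fails at once if the bottle or a jar is let go with its base more than 80 mm above the table ((contact force between the fingers and bottle below 0.05 N and height (world z) of bottle above 0.08 m) or (contact force between the fingers and jar_a below 0.05 N and height (world z) of jar_a above 0.08 m) or (contact force between the fingers and jar_b below 0.05 N and height (world z) of jar_b above 0.08 m)).
It fails at once if the beaker is moved by more than 30 mm (distance of beaker from where it was at the start of the episode above 0.03 m).
It also fails if it takes over 72 s, if anything falls off the work surface, if the arm or the gripper's body presses on something with over 40 N, if the wrist force passes 120 N, or if a joint passes its speed limit or range.

### The arm

A 6-joint arm with a two-finger parallel gripper is mounted at the origin on the work surface. World frame = base frame: x ahead of the robot, y to its left, z up, the work surface at z = 0. Lengths are in m, angles in rad, forces in N, time in s.
With the tool pointing down it reaches from about 0.375 to 0.975 m from the base axis. Payload 3.8 kg.
Tool frame: the origin (TCP) lies at the very end of the fingers, on their centre line; the grasp point (between the pads) lies 19 mm behind it; z points along the fingers, y is the line along which they close (so a half turn about z gives the same grasp; the last joint's range is limited). The gripper opens to 85 mm and grips with 20 to 120 N. Pads are 22 mm wide; open, the fingers measure 114 mm over their backs; the gripper's body (76 mm by 85 mm) begins 54 mm behind the grasp point. The pads swing forward as they close: fully open they stand 13 mm farther back than shut.
Start: joints at [-1.347, 0.264, 1.604, -0, 1.274, -0.037], TCP at [0.174, -0.652, 0.231] pointing down, gripper open.
Joint ranges: [-2.63, 2.63], [-0.94, 2.18], [0.31, 2.57], [-1.31, 4.45], [0, 2.66], [-2.55, 2.55]. Speed limits (rad/s): [2.57, 2.57, 3.14, 3.14, 3.14, 3.14].

### API

Orientations are given as a rotation vector (axis times angle).
In Python, from bench import * gives the robot as it stands. The module is installed in compiled form; this text tells all that it offers.
- The arm moves only by the tool play_rows, never from a script. Its arguments are lists of equal length, an entry for each row: "fingers": the opening, from 0 (shut) to 1 (fully open); "linear": the shift along the tool's x, y, z in m, a list of three; "twist": the turn about the tool's z in rad. In form: {"fingers": [fingers, ...], "linear": [[tx, ty, tz], ...], "twist": [twist, ...]}. A call has 1 to 12 rows; each row is the pose to reach, as a shift and turn from the pose commanded when the call began, along the tool's axes at that moment; what a row does not reach only later rows make up. A row lasts 1/12 s, in which the tool goes at most 41.7 mm and 7.16 degrees, less where a joint would pass 70% of its speed; a pose out of reach is approached as far as the arm can. A call with a gripper value outside its range is refused whole. The fingers move at their own pace and stop on an object; the grip force is fixed at half the most. Time passes only in rows, so rows that repeat a pose let the fingers close. It gives the time, the measured TCP pose, the force, the opening and the grip force at its end, in the units of the state.
- state(): the state, without advancing time (a new reading comes with each control period).
- grab_frame(name): name is "side" or "top" or "wrist"; returns a dict with "image" (420x560x3 uint8, red, green, blue), "range_z" (420x560 float32, m along the optical axis (not along the pixel's ray), 0 where there is no reading), "intrinsics" (3x3 intrinsics, pixels), "world_to_cam" (4x4, takes a point from world to camera coordinates). Camera axes: x right, y down, z forward; pixel columns grow to the right and rows downward; lengths in m; the calibration is good to about 2 mm. A picture is of the moment at which its call begins.
- sign_off(): hands the job in; it is judged then, once.
The state is a dict: "time": time; "joints": joint angles; "joint_velocities": joint speeds; "effort": joint torques, N m; "tcp_pos": TCP position; "eef_rot": TCP orientation; "force": force on the tool from outside, world axes, zero at the start; "moment": the same for the moment, N m; "opening": finger opening in m; "gripper_force": force on a finger pad.
Only numpy, scipy, OpenCV 4.12 (cv2) and the standard library are available. Lean on these libraries where they do the work, as an engineer would, in place of code of your own. Each camera call takes 0.05 s, during which the arm holds its last target. There are 200 camera calls.

## Working session

There is one attempt and no reset: what is moved stays moved. The work goes in short steps, Python scripts to look and compute and a tool call to move; the robot and the scene stay as the last step left them, time stands still between calls to the robot, and variables do not carry over. Pictures are saved under pics/ and viewed, at most 10 in all, crops included, and the job is handed in when it is done.

Besides the shell and the picture viewer there is one more tool, called after "Call:" as name(argument=value, ...), one argument or row to a line, values as JSON. play_rows: Moves the arm, as the interface text tells. Its arguments: {"type":"object","properties":{"fingers":{"type":"array","items":{"type":"number"}},"linear":{"type":"array","items":{"type":"array","items":{"type":"number"}}},"twist":{"type":"array","items":{"type":"number"}}},"required":["fingers","linear","twist"]}

```bash
mkdir -p pics; cat > h.py <<'E'
from bench import *
import numpy as np, cv2
from scipy.spatial.transform import Rotation as R
def px2w(f,u,v,d=None):
    K=f["intrinsics"];z=f["range_z"][int(v),int(u)] if d is None else d
    p=np.linalg.inv(K)@[u,v,1]*z
    return (np.linalg.inv(f["world_to_cam"])@[*p,1])[:3]
def cloud(f):
    z=f["range_z"];h,w=z.shape;v,u=np.mgrid[:h,:w]
    K=f["intrinsics"];P=np.stack([(u-K[0,2])/K[0,0]*z,(v-K[1,2])/K[1,1]*z,z,np.ones_like(z)],-1)
    return (P@np.linalg.inv(f["world_to_cam"]).T)[...,:3]
def save(f,n):cv2.imwrite(f"pics/{n}.png",f["image"][...,::-1])
E
python3 - <<'E'
from h import *
for n in("top","side"):
    f=grab_frame(n);save(f,n+"0");np.savez(n+"0.npz",**f)
s=state();print(s["tcp_pos"],R.from_rotvec(s["eef_rot"]).as_matrix().round(3),s["time"],s["opening"])
E
```

```text
[ 0.17390035 -0.65152441  0.23006918] [[ 0.966  0.258 -0.   ]
 [ 0.258 -0.966  0.002]
 [ 0.    -0.002 -1.   ]] 0.1 0.08520992852748628
```

View pics/top0.png

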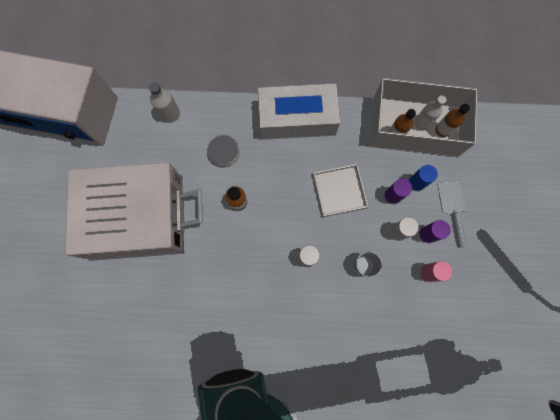

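View pics/side0.png

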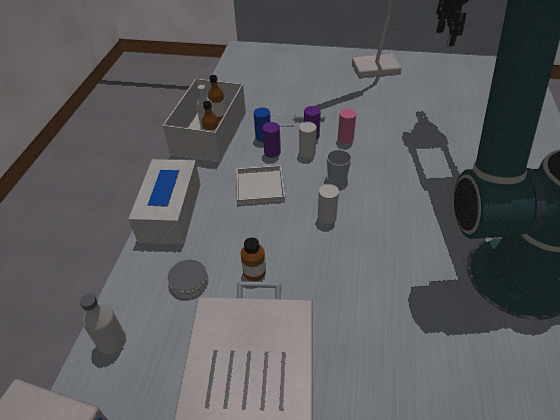

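Top view: bottle (236,197), carriage handle (200,208), tray (340,190), and white cylinders at (309,256) and (408,227). The beaker is at (366,264). Candidates for the jars: the white ones fit the description. Purple (398,191) and (434,231), blue (424,178) and pink (436,271) are look-alikes. I'll measure these and confirm in one enlarged crop.

```bash
python3 - <<'E'
from h import *
f=dict(np.load("top0.npz"));C=cloud(f)
np.set_printoptions(precision=4,suppress=True)
def circ(n,u,v,zlo,zhi,r=25):
    P=C[v-r:v+r,u-r:u+r].reshape(-1,3);P=P[(P[:,2]>zlo)&(P[:,2]<zhi)]
    if len(P)<4: print(n,len(P));return
    c,rr=cv2.minEnclosingCircle(P[:,:2].astype(np.float32));print(n,len(P),np.array(c),rr,P[:,2].mean())
circ("jar1",309,256,.088,.12);circ("jar2",408,227,.088,.12,15)
circ("bottle cap",236,197,.1,.115,15);circ("beaker",366,264,.07,.085)
for n,u,v in(("p1",398,191),("p2",434,231),("blue",424,178),("pink",436,271)):circ(n,u,v,.085,.13,14)
P=C[150:230,300:380].reshape(-1,3);P=P[(P[:,2]>.014)&(P[:,2]<.026)]
print("tray",cv2.minAreaRect(P[:,:2].astype(np.float32)*1000),len(P))
P=C[150:270,50:195].reshape(-1,3);P=P[(P[:,2]>.128)&(P[:,2]<.142)]
r=cv2.minAreaRect(P[:,:2].astype(np.float32)*1000);print("instr",r,cv2.boxPoints(r))
P=C[180:235,175:215].reshape(-1,3);P=P[(P[:,2]>.08)&(P[:,2]<.1)]
print("handle",cv2.minAreaRect(P[:,:2].astype(np.float32)*1000),P.mean(0),len(P))
print("base",px2w(f,245,400), f["intrinsics"][0,0])
im=f["image"][...,::-1]
a=cv2.resize(im[150:290,280:460],None,fx=4,fy=4,interpolation=cv2.INTER_CUBIC);cv2.imwrite("pics/cropA.png",a)
E
```

```text
jar1 296 [ 0.4566 -0.1207] 0.024781137704849243 0.09659920586351269
jar2 298 [ 0.5408 -0.374 ] 0.0252034030854702 0.09610081462271104
bottle cap 136 [0.6086 0.0816] 0.017621004953980446 0.10922433798043152
beaker 115 [ 0.4423 -0.2765] 0.0341508649289608 0.07569788783568794
p1 297 [ 0.6445 -0.3598] 0.025176847353577614 0.09591303033228005
p2 290 [ 0.5379 -0.4564] 0.025359053164720535 0.09576447687718606
blue 307 [ 0.6662 -0.4164] 0.046998344361782074 0.09569023731896784
pink 311 [ 0.4316 -0.456 ] 0.02530013956129551 0.09582210033152831
tray ((652.7351684570312, -208.34768676757812), (130.46978759765625, 130.8155059814453), 14.121399879455566) 362
instr ((553.2925415039062, 362.01275634765625), (221.41473388671875, 260.27178955078125), 6.629861354827881) [[428.3007 478.4967]
 [458.3503 219.9654]
 [678.2844 245.5288]
 [648.2347 504.0601]]
handle ((573.6058959960938, 199.21182250976562), (147.2305450439453, 71.30240631103516), 6.360856056213379) [0.5727 0.1759 0.0895] 211
base [ 0.19   -0.0024  0.4254] 402.1914039240486
```

View pics/cropA.png

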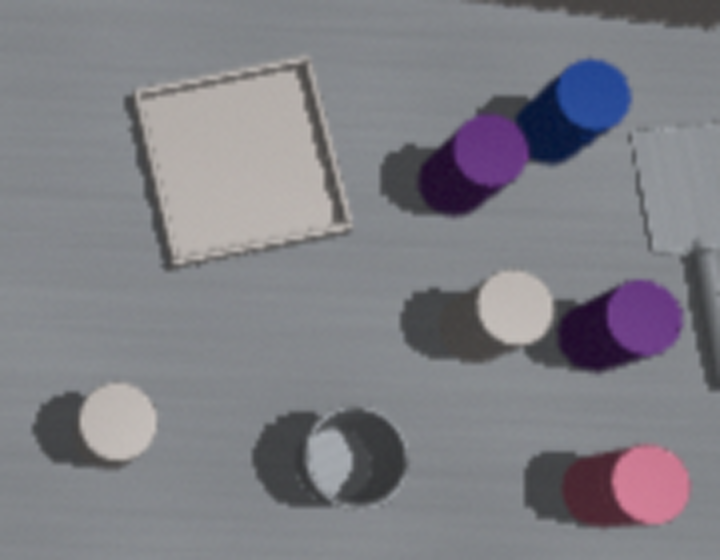

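Confirmed: the two white cylinders, at crop (118,422) and (515,308), are the jars. The coloured ones are look-alikes.

```bash
cat > go.py <<'E'
from h import *
import sys
# target x y z yaw(deg of tool y in world); prints shift in tool axes and twist
s=state();M=R.from_rotvec(s["eef_rot"]).as_matrix()
cur=np.degrees(np.arctan2(M[1,1],M[0,1]))
for a in sys.argv[1:]:
    x,y,z,w=map(float,a.split(","))
    d=M.T@(np.array([x,y,z])-s["tcp_pos"]);t=-((w-cur+180)%360-180)
    print(a,"shift",d.round(4),"twist",round(np.radians(t),4),"dist",np.linalg.norm(d).round(3))
print("tcp",s["tcp_pos"].round(4),"yaw",round(cur,2),"tilt",M[2,2].round(5),"q",s["joints"].round(2),"open",round(s["opening"],4),"F",s["force"].round(1),"grip",round(s["gripper_force"],1),"t",s["time"])
E
python3 go.py .6086,.0816,.2,6.63
```

```text
.6086,.0816,.2,6.63 shift [ 0.609  -0.5962  0.0313] twist -1.4257 dist 0.853
tcp [ 0.1739 -0.6515  0.2301] yaw -75.06 tilt -1.0 q [-1.35  0.26  1.61 -0.    1.27 -0.04] open 0.0852 F [1.  0.3 0.6] grip 0.0 t 0.1
```

Call:
play_rows(
  fingers=[1, 1, 1, 1, 1, 1, 1, 1, 1, 1, 1, 1],
  linear=[
    [0.609, -0.596, 0.031],
    [0.609, -0.596, 0.031],
    [0.609, -0.596, 0.031],
    [0.609, -0.596, 0.031],
    [0.609, -0.596, 0.031],
    [0.609, -0.596, 0.031],
    [0.609, -0.596, 0.031],
    [0.609, -0.596, 0.031],
    [0.609, -0.596, 0.031],
    [0.609, -0.596, 0.031],
    [0.609, -0.596, 0.031],
    [0.609, -0.596, 0.031],
  ],
  twist=[-1.426, -1.426, -1.426, -1.426, -1.426, -1.426, -1.426, -1.426, -1.426, -1.426, -1.426, -1.426],
)

```text
time: 1.1
tcp_pos: [0.4292, -0.2204, 0.2128]
eef_rot: [-2.083, -2.352, 0.0]
force: [0.3, -1.4, 0.3]
opening: 0.0856
gripper_force: 0.0
```

```bash
python3 go.py .6086,.0816,.2,6.63
```

```text
.6086,.0816,.2,6.63 shift [0.278  0.2146 0.0128] twist 0.0056 dist 0.351
tcp [ 0.4292 -0.2204  0.2128] yaw 6.95 tilt -1.0 q [-0.53 -0.09  2.02 -0.    1.21 -0.65] open 0.0856 F [ 0.3 -1.4  0.3] grip 0.0 t 1.1
```

Call:
play_rows(
  fingers=[1, 1, 1, 1, 1, 1, 1, 1, 1, 1, 1, 1],
  linear=[
    [0.278, 0.215, 0.013],
    [0.278, 0.215, 0.013],
    [0.278, 0.215, 0.013],
    [0.278, 0.215, 0.013],
    [0.278, 0.215, 0.013],
    [0.278, 0.215, 0.013],
    [0.278, 0.215, 0.013],
    [0.278, 0.215, 0.013],
    [0.278, 0.215, 0.013],
    [0.278, 0.215, 0.013],
    [0.278, 0.215, 0.013],
    [0.278, 0.215, 0.013],
  ],
  twist=[0, 0, 0, 0, 0, 0, 0, 0, 0, 0, 0, 0],
)

```text
time: 2.1
tcp_pos: [0.6096, 0.0778, 0.1995]
eef_rot: [-2.089, -2.346, 0.003]
force: [-0.7, -0.3, -0.4]
opening: 0.0854
gripper_force: 0.0
```

```bash
python3 - <<'E'
from h import *
f=grab_frame("wrist");save(f,"w1")
C=cloud(f);P=C.reshape(-1,3)
P=P[(P[:,2]>.1)&(P[:,2]<.115)&(np.hypot(P[:,0]-.6086,P[:,1]-.0816)<.03)]
print(len(P),cv2.minEnclosingCircle(P[:,:2].astype(np.float32)) if len(P) else 0)
E
python3 go.py .6086,.0816,.043,6.63
```

```text
1619 ((0.6093718409538269, 0.08030812442302704), 0.0171304140239954)
.6086,.0816,.043,6.63 shift [ 0.0044 -0.0002  0.1567] twist -0.0006 dist 0.157
tcp [0.6095 0.0774 0.1997] yaw 6.59 tilt -1.0 q [ 0.09  0.17  1.77 -0.    1.2  -0.03] open 0.0854 F [ 0.2 -0.3  0. ] grip 0.0 t 2.15
```

View pics/w1.png

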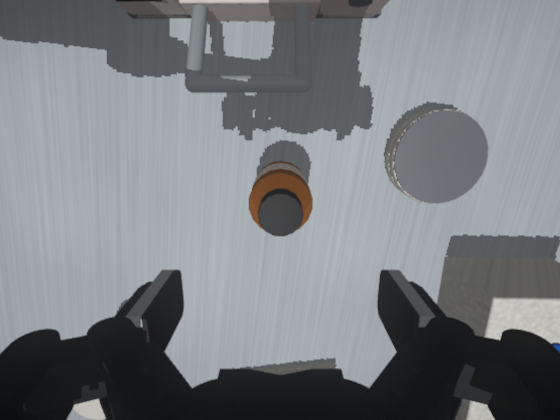

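The wrist view shows the bottle cap at (280,212), centred between the fingers, and the handle bar at (248,84), well clear. I'll descend and grip.

Call:
play_rows(
  fingers=[1, 1, 1, 1, 1, 1, 1, 0, 0, 0, 0, 0],
  linear=[
    [0.003, 0, 0.03],
    [0.003, 0, 0.06],
    [0.003, 0, 0.09],
    [0.003, 0, 0.12],
    [0.003, 0, 0.145],
    [0.003, 0, 0.157],
    [0.003, 0, 0.157],
    [0.003, 0, 0.157],
    [0.003, 0, 0.157],
    [0.003, 0, 0.157],
    [0.003, 0, 0.157],
    [0.003, 0, 0.157],
  ],
  twist=[0, 0, 0, 0, 0, 0, 0, 0, 0, 0, 0, 0],
)

```text
time: 3.15
tcp_pos: [0.6118, 0.0816, 0.046]
eef_rot: [2.087, 2.344, 0.004]
force: [-1.8, -0.5, 6.5]
opening: 0.0517
gripper_force: 63.1
```

```bash
python3 go.py .6527,-.2083,.12,6.63
```

```text
.6527,-.2083,.12,6.63 shift [-0.2927  0.0073 -0.0738] twist 0.0004 dist 0.302
tcp [0.6118 0.0816 0.046 ] yaw 6.65 tilt -0.99999 q [ 0.09  0.33  1.89 -0.    0.92 -0.02] open 0.0517 F [-1.8 -0.5  6.5] grip 63.1 t 3.15
```

Call:
play_rows(
  fingers=[0, 0, 0, 0, 0, 0, 0, 0, 0, 0, 0, 0],
  linear=[
    [0, 0, -0.01],
    [0, 0, -0.03],
    [0, 0, -0.05],
    [-0.01, 0, -0.06],
    [-0.03, 0.001, -0.06],
    [-0.06, 0.002, -0.06],
    [-0.09, 0.003, -0.06],
    [-0.12, 0.004, -0.06],
    [-0.15, 0.005, -0.06],
    [-0.18, 0.006, -0.06],
    [-0.21, 0.006, -0.06],
    [-0.24, 0.007, -0.06],
  ],
  twist=[0, 0, 0, 0, 0, 0, 0, 0, 0, 0, 0, 0],
)

```text
time: 4.15
tcp_pos: [0.6446, -0.1582, 0.1035]
eef_rot: [2.089, 2.346, -0.0]
force: [0.0, 0.2, -2.0]
opening: 0.0521
gripper_force: 63.2
```

```bash
python3 go.py .6527,-.2083,.05,6.63; python3 - <<'E'
from h import *
f=dict(np.load("top0.npz"));C=cloud(f);print("tray floor z",np.median(C[182:198,332:348,2]),"table",np.median(C[270:300,280:340,2]))
E
```

```text
.6527,-.2083,.05,6.63 shift [-0.0507  0.0023  0.0535] twist 0.0002 dist 0.074
tcp [ 0.6446 -0.1582  0.1035] yaw 6.64 tilt -1.0 q [-0.28  0.34  1.75 -0.    1.05 -0.39] open 0.0521 F [ 0.   0.2 -2. ] grip 63.2 t 4.15
tray floor z 0.006523459636734397 table 0.001631428471469687
```

Call:
play_rows(
  fingers=[0, 0, 0, 0, 0, 0, 0, 0, 0, 0],
  linear=[
    [-0.02, 0.001, 0],
    [-0.04, 0.002, 0],
    [-0.048, 0.002, 0],
    [-0.048, 0.002, 0.01],
    [-0.048, 0.002, 0.025],
    [-0.048, 0.002, 0.035],
    [-0.048, 0.002, 0.042],
    [-0.048, 0.002, 0.047],
    [-0.048, 0.002, 0.051],
    [-0.048, 0.002, 0.051],
  ],
  twist=[0, 0, 0, 0, 0, 0, 0, 0, 0, 0],
)

```text
time: 4.98
tcp_pos: [0.652, -0.2025, 0.0518]
eef_rot: [-2.087, -2.347, 0.001]
force: [1.4, -0.5, -1.4]
opening: 0.0524
gripper_force: 63.2
```

```bash
python3 go.py .6527,-.2083,.05,6.63
```

```text
.6527,-.2083,.05,6.63 shift [-0.0058  0.      0.0018] twist 0.0014 dist 0.006
tcp [ 0.652  -0.2025  0.0518] yaw 6.71 tilt -1.0 q [-0.34  0.43  1.73 -0.    0.98 -0.45] open 0.0524 F [ 1.4 -0.5 -1.4] grip 63.2 t 4.9833
```

Call:
play_rows(
  fingers=[0, 0, 0, 0.65, 0.8, 1, 1, 1, 1, 1, 1, 1],
  linear=[
    [-0.003, 0, 0.001],
    [-0.003, 0, 0.002],
    [-0.003, 0, 0.002],
    [-0.003, 0, 0.002],
    [-0.003, 0, 0.002],
    [-0.003, 0, 0.002],
    [-0.003, 0, -0.005],
    [-0.003, 0, -0.03],
    [-0.003, 0, -0.06],
    [-0.003, 0, -0.09],
    [-0.003, 0, -0.12],
    [-0.003, 0, -0.14],
  ],
  twist=[0, 0, 0, 0, 0, 0, 0, 0, 0, 0, 0, 0],
)

```text
time: 5.98
tcp_pos: [0.654, -0.207, 0.1965]
eef_rot: [2.086, 2.343, 0.003]
force: [-0.1, 0.0, 0.1]
opening: 0.0853
gripper_force: 0.0
```

```bash
python3 - <<'E'
from h import *
f=grab_frame("side");save(f,"s2")
C=cloud(f).reshape(-1,3);m=(np.abs(C[:,0]-.653)<.05)&(np.abs(C[:,1]+.208)<.05)&(C[:,2]>.04)&(C[:,2]<.13);P=C[m]
print(P[:,2].max(),P[P[:,2]>.095].mean(0))
f=grab_frame("top");C=cloud(f)
P=C[180:235,170:215].reshape(-1,3);
for lo,hi in((.08,.1),):
    Q=P[(P[:,2]>lo)&(P[:,2]<hi)&(P[:,1]<.19)];print(Q[:,1].min(),Q[:,0].min(),Q[:,0].max(),Q[Q[:,1]<Q[:,1].min()+.012].mean(0))
E
python3 go.py .5752,.1732,.2,-83.37 .5752,.1732,.2,96.63
```

```text
0.11770672583319419 [ 0.64998854 -0.20129719  0.1098479 ]
0.1592906389163997 0.5293891806619526 0.6195672610368362 [0.56435799 0.16671547 0.09082251]
.5752,.1732,.2,-83.37 shift [ 0.3877 -0.0362 -0.0033] twist 1.571 dist 0.389
.5752,.1732,.2,96.63 shift [ 0.3877 -0.0362 -0.0033] twist -1.5706 dist 0.389
tcp [ 0.656  -0.2077  0.199 ] yaw 6.64 tilt -0.99994 q [-0.34  0.3   1.62 -0.    1.21 -0.46] open 0.0852 F [-0.  -0.4  0.6] grip 0.0 t 6.0833
```

View pics/s2.png

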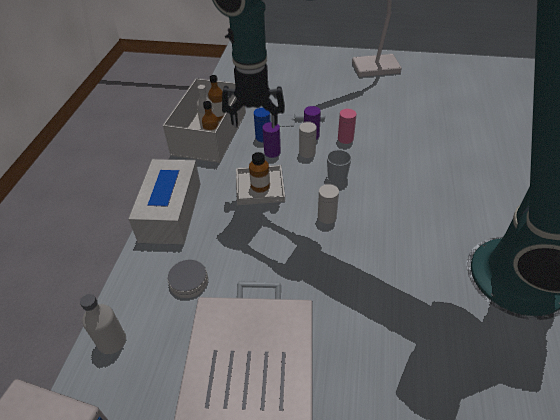

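The bottle stands upright in the tray at pixel (259,175). Next is the handle.

Call:
play_rows(
  fingers=[0.5, 0.5, 0.5, 0.5, 0.5, 0.5, 0.5, 0.5, 0.5, 0.5, 0.5, 0.5],
  linear=[
    [0.388, -0.036, -0.003],
    [0.388, -0.036, -0.003],
    [0.388, -0.036, -0.003],
    [0.388, -0.036, -0.003],
    [0.388, -0.036, -0.003],
    [0.388, -0.036, -0.003],
    [0.388, -0.036, -0.003],
    [0.388, -0.036, -0.003],
    [0.388, -0.036, -0.003],
    [0.388, -0.036, -0.003],
    [0.388, -0.036, -0.003],
    [0.388, -0.036, -0.003],
  ],
  twist=[-1.571, -1.571, -1.571, -1.571, -1.571, -1.571, -1.571, -1.571, -1.571, -1.571, -1.571, -1.571],
)

```text
time: 7.08
tcp_pos: [0.5708, 0.1764, 0.194]
eef_rot: [0.086, -3.139, 0.001]
force: [-0.4, 0.0, 0.3]
opening: 0.0427
gripper_force: 0.0
```

```bash
python3 - <<'E'
from h import *
f=grab_frame("wrist");save(f,"w3")
C=cloud(f).reshape(-1,3);Q=C[(C[:,2]>.083)&(C[:,2]<.096)&(abs(C[:,0]-.575)<.03)&(abs(C[:,1]-.17)<.04)]
print(len(Q),Q.mean(0),Q.min(0),Q.max(0)) if len(Q) else 0
E
python3 go.py .5752,.172,.066,96.63
```

```text
1117 [0.5739808  0.16964108 0.09037055] [0.54501231 0.1605191  0.08540813] [0.60494037 0.1782934  0.09356203]
.5752,.172,.066,96.63 shift [-0.0042 -0.0039  0.128 ] twist -0.0568 dist 0.128
tcp [0.571  0.1757 0.194 ] yaw 93.38 tilt -1.0 q [ 0.26  0.15  1.82 -0.    1.18 -1.37] open 0.0426 F [ 0.2 -0.6  0.2] grip 0.0 t 7.1333
```

Call:
play_rows(
  fingers=[0.5, 0.5, 0.5, 0.5, 0.5, 0.5, 0.5, 0, 0, 0, 0, 0],
  linear=[
    [-0.003, -0.005, 0],
    [-0.003, -0.005, 0.02],
    [-0.003, -0.005, 0.05],
    [-0.003, -0.005, 0.08],
    [-0.003, -0.005, 0.11],
    [-0.003, -0.005, 0.128],
    [-0.003, -0.005, 0.128],
    [-0.003, -0.005, 0.128],
    [-0.003, -0.005, 0.128],
    [-0.003, -0.005, 0.128],
    [-0.003, -0.005, 0.128],
    [-0.003, -0.005, 0.128],
  ],
  twist=[-0.057, -0.057, -0.057, -0.057, -0.057, -0.057, -0.057, -0.057, -0.057, -0.057, -0.057, -0.057],
)

```text
time: 8.13
tcp_pos: [0.5767, 0.1701, 0.0691]
eef_rot: [-0.16, 3.134, 0.001]
force: [-0.2, -1.0, 2.3]
opening: 0.0101
gripper_force: 58.7
```

```bash
python3 go.py .597,-.021,.066,96.63
```

```text
.597,-.021,.066,96.63 shift [-0.0007 -0.1922  0.003 ] twist -0.0135 dist 0.192
tcp [0.5767 0.1701 0.0691] yaw 95.85 tilt -0.99999 q [ 0.25  0.27  1.91 -0.    0.95 -1.43] open 0.0101 F [-0.2 -1.   2.3] grip 58.7 t 8.1333
```

Call:
play_rows(
  fingers=[0, 0, 0, 0, 0, 0, 0, 0, 0, 0, 0, 0],
  linear=[
    [0, -0.01, 0],
    [-0.0005, -0.03, 0],
    [-0.001, -0.05, 0],
    [-0.001, -0.07, 0],
    [-0.001, -0.09, 0],
    [-0.0015, -0.11, 0],
    [-0.002, -0.13, 0],
    [-0.002, -0.15, 0],
    [-0.002, -0.17, 0],
    [-0.0025, -0.182, 0],
    [-0.0025, -0.19, 0],
    [-0.0025, -0.192, 0],
  ],
  twist=[0, 0, 0, 0, 0, 0, 0, 0, 0, 0, 0, 0],
)

```text
time: 9.13
tcp_pos: [0.5984, -0.0147, 0.0689]
eef_rot: [-0.152, 3.135, 0.02]
force: [0.1, 30.2, 8.5]
opening: 0.0101
gripper_force: 60.9
```

```bash
python3 go.py .5986,-.0186,.066,96.63
```

```text
.5986,-.0186,.066,96.63 shift [ 0.0002 -0.0039  0.0029] twist -0.0189 dist 0.005
tcp [ 0.5984 -0.0147  0.0689] yaw 95.55 tilt -0.99992 q [-0.07  0.27  1.92  0.02  0.95 -1.75] open 0.0101 F [ 0.1 30.2  8.5] grip 60.9 t 9.1333
```

Call:
play_rows(
  fingers=[0, 0, 0.5, 0.5, 0.5, 0.5, 0.5, 0.5, 0.5, 0.5, 1, 1],
  linear=[
    [0, 0.002, 0],
    [0, 0.003, 0],
    [0, 0.003, 0],
    [0, 0.003, 0],
    [0, 0.003, 0],
    [0, 0.003, -0.01],
    [0, 0.003, -0.03],
    [0, 0.003, -0.06],
    [0, 0.003, -0.09],
    [0, 0.003, -0.12],
    [0, 0.003, -0.15],
    [0, 0.003, -0.15],
  ],
  twist=[0, 0, 0, 0, 0, 0, 0, 0, 0, 0, 0, 0],
)

```text
time: 10.13
tcp_pos: [0.601, -0.0187, 0.2257]
eef_rot: [-0.159, 3.125, -0.003]
force: [0.7, -0.1, 1.9]
opening: 0.0655
gripper_force: 0.0
```

```bash
python3 go.py .4566,-.1207,.2,6.63; python3 - <<'E'
from h import *
f=grab_frame("top");save(f,"t4");np.savez("t4.npz",**f)
E
```

```text
.4566,-.1207,.2,6.63 shift [ 0.1543 -0.0868  0.0241] twist 1.5565 dist 0.179
tcp [ 0.601  -0.0187  0.2257] yaw 95.81 tilt -0.99992 q [-0.07  0.12  1.78 -0.    1.22 -1.74] open 0.0655 F [ 0.7 -0.1  1.9] grip 0.0 t 10.1333
```

View pics/t4.png

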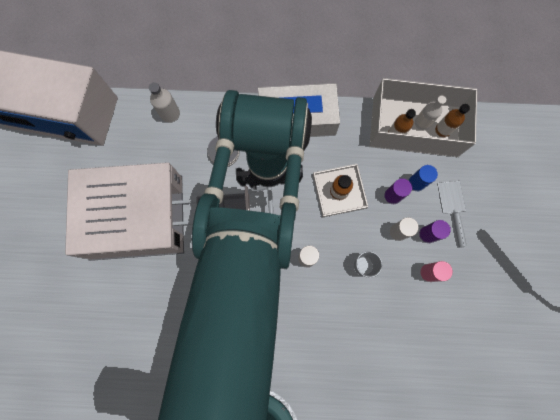

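The carriage is out and the bottle is in the tray at (343,186). The arm hides the pockets. I'll move to jar 1 and then look again.

Call:
play_rows(
  fingers=[1, 1, 1, 1, 1, 1, 1, 1, 1, 1, 1, 1],
  linear=[
    [0.154, -0.087, 0.024],
    [0.154, -0.087, 0.024],
    [0.154, -0.087, 0.024],
    [0.154, -0.087, 0.024],
    [0.154, -0.087, 0.024],
    [0.154, -0.087, 0.024],
    [0.154, -0.087, 0.024],
    [0.154, -0.087, 0.024],
    [0.154, -0.087, 0.024],
    [0.154, -0.087, 0.024],
    [0.154, -0.087, 0.024],
    [0.154, -0.087, 0.024],
  ],
  twist=[1.557, 1.557, 1.557, 1.557, 1.557, 1.557, 1.557, 1.557, 1.557, 1.557, 1.557, 1.557],
)

```text
time: 11.18
tcp_pos: [0.4514, -0.1201, 0.1918]
eef_rot: [-2.028, -2.396, 0.002]
force: [-0.2, -0.4, 0.3]
opening: 0.0855
gripper_force: 0.0
```

```bash
python3 go.py .4566,-.1207,.048,6.63; python3 - <<'E'
from h import *
f=grab_frame("wrist");C=cloud(f).reshape(-1,3)
P=C[(C[:,2]>.088)&(C[:,2]<.105)&(np.hypot(C[:,0]-.4566,C[:,1]+.1207)<.04)]
print(len(P),cv2.minEnclosingCircle(P[:,:2].astype(np.float32)) if len(P) else 0)
f=grab_frame("top");save(f,"t5");np.savez("t5.npz",**f)
cv2.imwrite("pics/cropB.png",cv2.resize(f["image"][150:270,160:310,::-1],None,fx=5,fy=5,interpolation=cv2.INTER_CUBIC))
E
```

```text
.4566,-.1207,.048,6.63 shift [-0.0016  0.0054  0.1438] twist 0.0505 dist 0.144
tcp [ 0.4514 -0.1201  0.1918] yaw 9.52 tilt -1.0 q [-0.31 -0.11  2.08 -0.    1.17 -0.48] open 0.0855 F [-0.2 -0.4  0.3] grip 0.0 t 11.1833
3255 ((0.4578440487384796, -0.12092195451259613), 0.02519669383764267)
```

View pics/cropB.png

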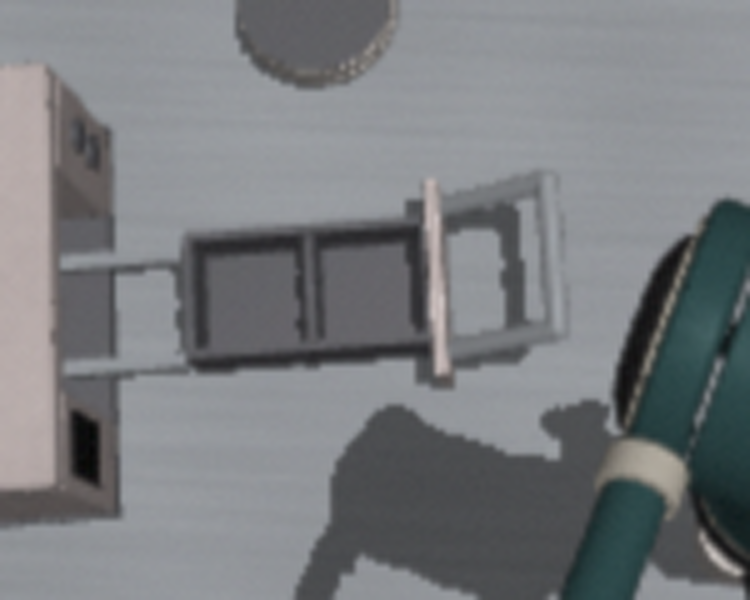

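The crop shows the carriage fully out: inner pocket centre at about (253,298), outer at (370,287), handle bar at (552,258). I'll measure the pockets and grip jar 1.

Call:
play_rows(
  fingers=[1, 1, 1, 1, 1, 1, 1, 1, 0, 0, 0, 0],
  linear=[
    [-0.001, 0.006, 0.01],
    [-0.001, 0.006, 0.03],
    [-0.001, 0.006, 0.06],
    [-0.001, 0.006, 0.09],
    [-0.001, 0.006, 0.12],
    [-0.001, 0.006, 0.138],
    [-0.001, 0.006, 0.144],
    [-0.001, 0.006, 0.144],
    [-0.001, 0.006, 0.144],
    [-0.001, 0.006, 0.144],
    [-0.001, 0.006, 0.144],
    [-0.001, 0.006, 0.144],
  ],
  twist=[0.051, 0.051, 0.051, 0.051, 0.051, 0.051, 0.051, 0.051, 0.051, 0.051, 0.051, 0.051],
)

```text
time: 12.28
tcp_pos: [0.4598, -0.1206, 0.051]
eef_rot: [2.08, 2.352, 0.001]
force: [-1.8, -0.4, 4.4]
opening: 0.0489
gripper_force: 60.4
```

```bash
python3 - <<'E'
from h import *
np.set_printoptions(precision=4,suppress=True)
f=dict(np.load("t5.npz"));C=cloud(f)
o=np.array([.5683,.23275]);d=np.array([.1155,-.9933]);l=np.array([.9933,.1155])
P=C[185:235,165:280].reshape(-1,3);P=np.c_[(P[:,:2]-o)@d,(P[:,:2]-o)@l,P[:,2]]
h=P[(P[:,2]>.078)&(P[:,0]>.15)];print("handle",h.min(0),h.max(0))
r=P[(P[:,2]>.047)&(P[:,2]<.056)&(P[:,0]>.02)&(P[:,0]<.19)];print("rim",len(r),r.min(0),r.max(0))
print(np.histogram(r[:,0],np.arange(.04,.2,.005)));
for a,b in((.05,.08),(.09,.11),(.125,.14),(.15,.165)):
    q=r[(r[:,0]>a)&(r[:,0]<b)];print(a,q[:,1].min(),q[:,1].max())
fl=P[(P[:,2]<.016)&(P[:,2]>.0085)&(P[:,0]>.05)&(P[:,0]<.185)&(abs(P[:,1])<.04)];print("floor",len(fl),fl[:,2].mean())
for a,b in((.05,.114),(.12,.18)):
    q=fl[(fl[:,0]>a)&(fl[:,0]<b)];print(q.min(0),q.max(0))
print("outer",o+d*.149,"inner",o+d*.084)
E
python3 go.py .578,.1493,.15,6.63
```

```text
handle [ 0.2223 -0.2389  0.0782] [0.2595 0.045  1.1201]
rim 324 [ 0.0475 -0.0542  0.0471] [0.19   0.0499 0.0559]
(array([ 0, 17, 38,  7, 10,  8,  4, 10,  9,  6,  9,  8,  6,  8, 15, 18,  8,
        6,  9,  7,  8,  7,  9,  6,  8,  5,  9, 27, 20, 22,  0]), array([0.04 , 0.045, 0.05 , 0.055, 0.06 , 0.065, 0.07 , 0.075, 0.08 ,
       0.085, 0.09 , 0.095, 0.1  , 0.105, 0.11 , 0.115, 0.12 , 0.125,
       0.13 , 0.135, 0.14 , 0.145, 0.15 , 0.155, 0.16 , 0.165, 0.17 ,
       0.175, 0.18 , 0.185, 0.19 , 0.195]))
0.05 -0.0355243144927708 0.035113472235978986
0.09 -0.03588515462078743 0.03514191522888487
0.125 -0.03548655783461295 0.034652260319752534
0.15 -0.036092304122399416 0.03330026683582685
floor 705 0.012563216587667878
[ 0.0521 -0.0354  0.0086] [0.1133 0.031  0.0159]
[ 0.1201 -0.0355  0.0086] [0.1749 0.031  0.0159]
outer [0.5855 0.0847] inner [0.578  0.1493]
.578,.1493,.15,6.63 shift [ 0.2532  0.1506 -0.0991] twist 0.0069 dist 0.311
tcp [ 0.4598 -0.1206  0.051 ] yaw 7.03 tilt -1.0 q [-0.31  0.08  2.19 -0.    0.87 -0.43] open 0.0489 F [-1.8 -0.4  4.4] grip 60.4 t 12.2833
```

Call:
play_rows(
  fingers=[0, 0, 0, 0, 0, 0, 0, 0, 0, 0, 0, 0],
  linear=[
    [0, 0, -0.01],
    [0, 0, -0.03],
    [0, 0, -0.06],
    [0, 0, -0.09],
    [0.015, 0.009, -0.1],
    [0.045, 0.027, -0.1],
    [0.075, 0.045, -0.1],
    [0.105, 0.063, -0.1],
    [0.135, 0.08, -0.1],
    [0.165, 0.098, -0.1],
    [0.195, 0.116, -0.1],
    [0.225, 0.134, -0.1],
  ],
  twist=[0, 0, 0, 0, 0.007, 0.007, 0.007, 0.007, 0.007, 0.007, 0.007, 0.007],
)

```text
time: 13.28
tcp_pos: [0.5649, 0.1215, 0.1502]
eef_rot: [2.089, 2.345, 0.002]
force: [0.1, 0.2, -2.1]
opening: 0.049
gripper_force: 61.6
```

```bash
python3 go.py .5778,.1492,.15,6.63
```

```text
.5778,.1492,.15,6.63 shift [0.0261 0.0161 0.0003] twist -0.0003 dist 0.031
tcp [0.5649 0.1215 0.1502] yaw 6.61 tilt -1.0 q [0.17 0.15 1.9  0.   1.09 0.05] open 0.049 F [ 0.1  0.2 -2.1] grip 61.6 t 13.2833
```

Call:
play_rows(
  fingers=[0, 0, 0, 0, 0],
  linear=[
    [0.015, 0.01, 0],
    [0.023, 0.016, 0],
    [0.023, 0.016, 0],
    [0.023, 0.016, 0],
    [0.023, 0.016, 0],
  ],
  twist=[0, 0, 0, 0, 0],
)

```text
time: 13.7
tcp_pos: [0.5768, 0.1428, 0.1489]
eef_rot: [-2.091, -2.344, 0.002]
force: [-0.5, 0.1, -2.0]
opening: 0.0489
gripper_force: 61.7
```

```bash
python3 go.py .5778,.1492,.062,6.63; python3 - <<'E'
from h import *
s=state()["tcp_pos"]
for n in("wrist","top"):
    C=cloud(grab_frame(n)).reshape(-1,3)
    P=C[(abs(C[:,2]-.195)<.005)&(np.hypot(C[:,0]-s[0],C[:,1]-s[1])<.026)]
    print(n,len(P),cv2.minEnclosingCircle(P[:,:2].astype(np.float32)) if len(P) else 0)
E
```

```text
.5778,.1492,.062,6.63 shift [0.0063 0.0018 0.0869] twist -0.0016 dist 0.087
tcp [0.5768 0.1428 0.1489] yaw 6.54 tilt -1.0 q [ 0.2   0.18  1.87 -0.    1.1   0.09] open 0.0489 F [-0.5  0.1 -2. ] grip 61.7 t 13.7
wrist 12805 ((0.5768709778785706, 0.14224688708782196), 0.02608732134103775)
top 48 ((0.5740764737129211, 0.12478984147310257), 0.01634775847196579)
```

Call:
play_rows(
  fingers=[0, 0, 0, 0, 0, 0, 0],
  linear=[
    [0.004, 0.001, 0],
    [0.006, 0.002, 0.005],
    [0.006, 0.002, 0.02],
    [0.006, 0.002, 0.035],
    [0.006, 0.002, 0.042],
    [0.006, 0.002, 0.042],
    [0.006, 0.002, 0.042],
  ],
  twist=[0, 0, 0, 0, 0, 0, 0],
)

```text
time: 14.38
tcp_pos: [0.5784, 0.1503, 0.1065]
eef_rot: [-2.09, -2.345, 0.002]
force: [-0.3, -0.3, -1.7]
opening: 0.0489
gripper_force: 61.7
```

```bash
python3 go.py .5778,.1492,.062,6.63
```

```text
.5778,.1492,.062,6.63 shift [-0.001  -0.0007  0.0445] twist -0.0008 dist 0.045
tcp [0.5784 0.1503 0.1065] yaw 6.58 tilt -1.0 q [ 0.21  0.23  1.89 -0.    1.02  0.1 ] open 0.0489 F [-0.3 -0.3 -1.7] grip 61.7 t 14.3833
```

Call:
play_rows(
  fingers=[0, 0, 0, 0, 0, 0, 0],
  linear=[
    [-0.001, -0.001, 0.005],
    [-0.001, -0.001, 0.015],
    [-0.001, -0.001, 0.025],
    [-0.001, -0.001, 0.034],
    [-0.001, -0.001, 0.04],
    [-0.001, -0.001, 0.043],
    [-0.001, -0.001, 0.043],
  ],
  twist=[0, 0, 0, 0, 0, 0, 0],
)

```text
time: 14.97
tcp_pos: [0.5772, 0.1492, 0.0629]
eef_rot: [-2.089, -2.345, 0.003]
force: [-0.1, -0.6, -1.0]
opening: 0.0492
gripper_force: 61.8
```

```bash
python3 go.py .5778,.1492,.062,6.63
```

```text
.5778,.1492,.062,6.63 shift [-0.0001  0.0006  0.0009] twist -0.0007 dist 0.001
tcp [0.5772 0.1492 0.0629] yaw 6.59 tilt -1.0 q [0.21 0.28 1.92 0.   0.94 0.1 ] open 0.0492 F [-0.1 -0.6 -1. ] grip 61.8 t 14.9667
```

Call:
play_rows(
  fingers=[0, 0, 0.65, 0.7, 0.8, 1, 1, 1, 1, 1, 1, 1],
  linear=[
    [0, 0, 0.001],
    [0, 0, 0.0015],
    [0, 0, 0.0015],
    [0, 0, 0.0015],
    [0, 0, 0.0015],
    [0, 0, -0.005],
    [0, 0, -0.02],
    [0, 0, -0.05],
    [0, 0, -0.08],
    [0, 0, -0.12],
    [0, 0, -0.15],
    [0, 0, -0.15],
  ],
  twist=[0, 0, 0, 0, 0, 0, 0, 0, 0, 0, 0, 0],
)

```text
time: 15.97
tcp_pos: [0.5829, 0.1504, 0.224]
eef_rot: [2.084, 2.339, 0.019]
force: [0.6, -0.5, 0.9]
opening: 0.0853
gripper_force: 0.0
```

```bash
python3 go.py .5408,-.374,.2,6.63; python3 - <<'E'
from h import *
f=grab_frame("wrist");save(f,"w6");C=cloud(f).reshape(-1,3)
for z in(.095,.106):
  P=C[(abs(C[:,2]-z)<.006)&(np.hypot(C[:,0]-.5778,C[:,1]-.149)<.04)]
  print(len(P),P[:,2].mean(),cv2.minEnclosingCircle(P[:,:2].astype(np.float32)) if len(P) else 0)
E
```

```text
.5408,-.374,.2,6.63 shift [-0.5162 -0.1024  0.0217] twist -0.0007 dist 0.527
tcp [0.5829 0.1504 0.224 ] yaw 6.59 tilt -0.99988 q [0.21 0.12 1.79 0.   1.22 0.1 ] open 0.0853 F [ 0.6 -0.5  0.9] grip 0.0 t 15.9667
99 0.09619660485983603 ((0.5760210752487183, 0.16176988184452057), 0.021327398717403412)
2807 0.10637923918695655 ((0.5761333703994751, 0.1489841341972351), 0.024994881823658943)
```

Jar 1 sits in the inner pocket, 2 mm from its centre. Now jar 2.

Call:
play_rows(
  fingers=[1, 1, 1, 1, 1, 1, 1, 1, 1, 1, 1, 1],
  linear=[
    [-0.516, -0.102, 0.022],
    [-0.516, -0.102, 0.022],
    [-0.516, -0.102, 0.022],
    [-0.516, -0.102, 0.022],
    [-0.516, -0.102, 0.022],
    [-0.516, -0.102, 0.022],
    [-0.516, -0.102, 0.022],
    [-0.516, -0.102, 0.022],
    [-0.516, -0.102, 0.022],
    [-0.516, -0.102, 0.022],
    [-0.516, -0.102, 0.022],
    [-0.516, -0.102, 0.022],
  ],
  twist=[0, 0, 0, 0, 0, 0, 0, 0, 0, 0, 0, 0],
)

```text
time: 17.02
tcp_pos: [0.5368, -0.3502, 0.1922]
eef_rot: [-2.089, -2.344, 0.0]
force: [0.1, 0.4, -0.1]
opening: 0.0854
gripper_force: 0.0
```

```bash
python3 go.py .5408,-.374,.18,6.63
```

```text
.5408,-.374,.18,6.63 shift [-0.0241  0.0012  0.0122] twist -0.0009 dist 0.027
tcp [ 0.5368 -0.3502  0.1922] yaw 6.58 tilt -1.0 q [-0.62  0.23  1.72  0.    1.19 -0.73] open 0.0854 F [ 0.1  0.4 -0.1] grip 0.0 t 17.0167
```

Call:
play_rows(
  fingers=[1, 1, 1, 1],
  linear=[
    [-0.018, 0.001, 0.01],
    [-0.018, 0.001, 0.01],
    [-0.018, 0.001, 0.01],
    [-0.018, 0.001, 0.01],
  ],
  twist=[0, 0, 0, 0],
)

```text
time: 17.35
tcp_pos: [0.5405, -0.3654, 0.1822]
eef_rot: [-2.089, -2.344, -0.0]
force: [0.1, 0.0, 0.8]
opening: 0.0851
gripper_force: 0.0
```

```bash
python3 - <<'E'
from h import *
C=cloud(grab_frame("wrist")).reshape(-1,3)
P=C[(C[:,2]>.088)&(C[:,2]<.105)&(np.hypot(C[:,0]-.5408,C[:,1]+.374)<.035)]
print(len(P),cv2.minEnclosingCircle(P[:,:2].astype(np.float32)) if len(P) else 0)
E
python3 go.py .5408,-.374,.048,6.63
```

```text
3434 ((0.5418595671653748, -0.3748832941055298), 0.025084344670176506)
.5408,-.374,.048,6.63 shift [-0.0091 -0.001   0.1348] twist 0.0001 dist 0.135
tcp [ 0.5409 -0.365   0.1828] yaw 6.63 tilt -1.0 q [-0.63  0.26  1.71  0.    1.18 -0.75] open 0.0858 F [ 0.8  1.5 -0.1] grip 0.0 t 17.4
```

Call:
play_rows(
  fingers=[1, 1, 1, 1, 1, 1, 1, 1, 0, 0, 0, 0],
  linear=[
    [-0.009, 0, 0.005],
    [-0.009, 0, 0.025],
    [-0.009, 0, 0.055],
    [-0.009, 0, 0.085],
    [-0.009, 0, 0.11],
    [-0.009, 0, 0.128],
    [-0.009, 0, 0.135],
    [-0.009, 0, 0.135],
    [-0.009, 0, 0.135],
    [-0.009, 0, 0.135],
    [-0.009, 0, 0.135],
    [-0.009, 0, 0.135],
  ],
  twist=[0, 0, 0, 0, 0, 0, 0, 0, 0, 0, 0, 0],
)

```text
time: 18.4
tcp_pos: [0.5432, -0.3763, 0.0507]
eef_rot: [2.088, 2.343, 0.0]
force: [-1.5, 0.2, 5.4]
opening: 0.049
gripper_force: 61.2
```

```bash
python3 go.py .5853,.0847,.2,6.63
```

```text
.5853,.0847,.2,6.63 shift [ 0.4527  0.0951 -0.1503] twist -0.0005 dist 0.486
tcp [ 0.5432 -0.3763  0.0507] yaw 6.6 tilt -0.99999 q [-0.64  0.39  1.79 -0.    0.96 -0.76] open 0.049 F [-1.5  0.2  5.4] grip 61.2 t 18.4
```

Call:
play_rows(
  fingers=[0, 0, 0, 0, 0, 0, 0, 0, 0, 0, 0, 0],
  linear=[
    [0, 0, -0.01],
    [0, 0, -0.03],
    [0, 0, -0.06],
    [0, 0, -0.09],
    [0, 0, -0.12],
    [0.01, 0.002, -0.145],
    [0.035, 0.007, -0.15],
    [0.065, 0.014, -0.15],
    [0.1, 0.021, -0.15],
    [0.135, 0.028, -0.15],
    [0.17, 0.036, -0.15],
    [0.205, 0.043, -0.15],
  ],
  twist=[0, 0, 0, 0, 0, 0, 0, 0, 0, 0, 0, 0],
)

```text
time: 19.4
tcp_pos: [0.5612, -0.1652, 0.1992]
eef_rot: [2.09, 2.344, 0.001]
force: [0.9, 0.7, -1.7]
opening: 0.049
gripper_force: 61.8
```

```bash
python3 go.py .5853,.0832,.2,6.63
```

```text
.5853,.0832,.2,6.63 shift [ 0.244   0.0523 -0.0008] twist -0.0013 dist 0.25
tcp [ 0.5612 -0.1652  0.1992] yaw 6.56 tilt -1.0 q [-0.33  0.12  1.84  0.    1.19 -0.44] open 0.049 F [ 0.9  0.7 -1.7] grip 61.8 t 19.4
```

Call:
play_rows(
  fingers=[0, 0, 0, 0, 0, 0, 0, 0, 0, 0, 0, 0],
  linear=[
    [0.03, 0.006, 0],
    [0.06, 0.012, 0],
    [0.09, 0.019, 0],
    [0.12, 0.026, 0],
    [0.15, 0.032, 0],
    [0.18, 0.039, 0],
    [0.205, 0.044, 0],
    [0.225, 0.049, 0],
    [0.235, 0.051, 0],
    [0.24, 0.052, 0],
    [0.24, 0.052, 0],
    [0.24, 0.052, 0],
  ],
  twist=[0, 0, 0, 0, 0, 0, 0, 0, 0, 0, 0, 0],
)

```text
time: 20.4
tcp_pos: [0.5853, 0.0769, 0.1984]
eef_rot: [2.09, 2.345, -0.001]
force: [0.3, 0.4, -1.1]
opening: 0.0491
gripper_force: 61.8
```

```bash
python3 go.py .5853,.0832,.062,6.63
```

```text
.5853,.0832,.062,6.63 shift [0.0063 0.0007 0.1363] twist -0.0007 dist 0.136
tcp [0.5853 0.0769 0.1984] yaw 6.59 tilt -1.0 q [ 0.09  0.13  1.83 -0.    1.19 -0.03] open 0.0491 F [ 0.3  0.4 -1.1] grip 61.8 t 20.4
```

Call:
play_rows(
  fingers=[0, 0, 0, 0, 0, 0, 0, 0],
  linear=[
    [0.004, 0, 0.005],
    [0.006, 0, 0.025],
    [0.006, 0, 0.05],
    [0.006, 0, 0.07],
    [0.006, 0, 0.082],
    [0.006, 0, 0.086],
    [0.006, 0, 0.086],
    [0.006, 0, 0.086],
  ],
  twist=[0, 0, 0, 0, 0, 0, 0, 0],
)

```text
time: 21.07
tcp_pos: [0.5854, 0.0833, 0.1129]
eef_rot: [2.09, 2.344, 0.001]
force: [0.3, -0.7, -1.3]
opening: 0.0486
gripper_force: 61.8
```

```bash
python3 go.py .5850,.0832,.062,6.63; python3 - <<'E'
from h import *
s=state()["tcp_pos"]
C=cloud(grab_frame("wrist")).reshape(-1,3);z=s[2]+.0445
P=C[(abs(C[:,2]-z)<.005)&(np.hypot(C[:,0]-s[0],C[:,1]-s[1])<.035)]
q=P[abs(P[:,0]-s[0])<.004];print(len(P),q[:,1].min(),q[:,1].max(),s)
E
```

```text
.5850,.0832,.062,6.63 shift [-0.0001 -0.0004  0.0509] twist -0.0013 dist 0.051
tcp [0.5854 0.0833 0.1129] yaw 6.55 tilt -1.0 q [ 0.1   0.21  1.9  -0.    1.03 -0.02] open 0.0486 F [ 0.3 -0.7 -1.3] grip 61.8 t 21.0667
14528 0.0650041762557607 0.10977262517048061 [0.5853558  0.08329952 0.1129119 ]
```

Call:
play_rows(
  fingers=[0, 0, 0, 0, 0, 0, 0, 0],
  linear=[
    [0, 0, 0.005],
    [0, 0, 0.015],
    [0, 0, 0.025],
    [0, 0, 0.035],
    [0, 0, 0.043],
    [0, 0, 0.048],
    [0, 0, 0.05],
    [0, 0, 0.05],
  ],
  twist=[0, 0, 0, 0, 0, 0, 0, 0],
)

```text
time: 21.78
tcp_pos: [0.5842, 0.0836, 0.0619]
eef_rot: [-2.089, -2.345, 0.002]
force: [-0.4, -0.0, -0.4]
opening: 0.049
gripper_force: 62.3
```

```bash
python3 go.py .5850,.0832,.062,6.63
```

```text
.5850,.0832,.062,6.63 shift [-0.0005  0.0008 -0.0001] twist -0.0006 dist 0.001
tcp [0.5842 0.0836 0.0619] yaw 6.59 tilt -1.0 q [ 0.1   0.27  1.94 -0.    0.94 -0.02] open 0.049 F [-0.4 -0.  -0.4] grip 62.3 t 21.7833
```

Call:
play_rows(
  fingers=[0, 0, 0.65, 0.7, 0.8, 1, 1, 1, 1, 1, 1, 1],
  linear=[
    [0, 0, 0.0005],
    [0, 0, 0.001],
    [0, 0, 0.001],
    [0, 0, 0.001],
    [0, 0, 0.001],
    [0, 0, -0.005],
    [0, 0, -0.02],
    [0, 0, -0.05],
    [0, 0, -0.08],
    [0, 0, -0.12],
    [0, 0, -0.15],
    [0, 0, -0.15],
  ],
  twist=[0, 0, 0, 0, 0, 0, 0, 0, 0, 0, 0, 0],
)

```text
time: 22.78
tcp_pos: [0.5897, 0.0841, 0.2215]
eef_rot: [2.084, 2.338, 0.017]
force: [0.8, 0.1, 0.7]
opening: 0.0852
gripper_force: 0.0
```

Call:
play_rows(
  fingers=[1, 1, 1, 1, 1, 1, 1, 1],
  linear=[
    [-0.25, 0, 0],
    [-0.25, 0, 0],
    [-0.25, 0, 0],
    [-0.25, 0, 0],
    [-0.25, 0, 0],
    [-0.25, 0, 0],
    [-0.25, 0, 0],
    [-0.25, 0, 0],
  ],
  twist=[0, 0, 0, 0, 0, 0, 0, 0],
)

```text
time: 23.45
tcp_pos: [0.6134, -0.1673, 0.2121]
eef_rot: [2.095, 2.341, 0.0]
force: [0.5, 0.8, -0.2]
opening: 0.0853
gripper_force: 0.0
```

```bash
python3 go.py .5850,.0832,.2,6.63; python3 - <<'E'
from h import *
f=grab_frame("top");save(f,"t7");C=cloud(f).reshape(-1,3)
for x,y,z in((.578,.1493,.106),(.5855,.0847,.106),(.4423,-.2765,.0755)):
  P=C[(abs(C[:,2]-z)<.007)&(np.hypot(C[:,0]-x,C[:,1]-y)<.04)]
  if z>.1:P=P[np.hypot(P[:,0]-x,P[:,1]-y)<.034]
  print(x,y,len(P),P[:,2].mean(),P[:,2].std(),cv2.minEnclosingCircle(P[:,:2].astype(np.float32)) if len(P) else 0)
o=np.array([.5683,.23275]);d=np.array([.1155,-.9933])
h=C[(C[:,2]>.08)&(C[:,2]<.096)&(abs(C[:,0]-.597)<.025)&(abs(C[:,1]+.016)<.025)];print("handle out",((h[:,:2]-o)@d).min(),((h[:,:2]-o)@d).max())
E
```

```text
.5850,.0832,.2,6.63 shift [ 0.2521 -0.0005  0.0121] twist -0.0049 dist 0.252
tcp [ 0.6134 -0.1673  0.2121] yaw 6.35 tilt -1.0 q [-0.31  0.2   1.71  0.    1.22 -0.42] open 0.0853 F [ 0.5  0.8 -0.2] grip 0.0 t 23.45
0.578 0.1493 293 0.10730701949297476 0.002141792769558463 ((0.5757670998573303, 0.14916187524795532), 0.025234844535589218)
0.5855 0.0847 290 0.107365805288109 0.0022095934122925757 ((0.5820668935775757, 0.08465553820133209), 0.024905236437916756)
0.4423 -0.2765 61 0.07531681939076577 0.0030145365331166194 ((0.4414266347885132, -0.2797209322452545), 0.03345920518040657)
handle out 0.24297903294600118 0.2548181371386073
```

View pics/t7.png

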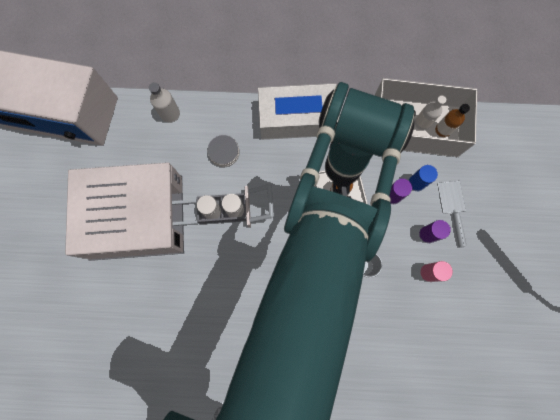

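Both jars stand in the pockets at (206,207) and (231,204), within about 4 mm of centre. The handle puts the carriage at about 0.189 m. The beaker and bottle are in place, so I'm handing in.

```bash
python3 -c "
from bench import *
print(sign_off())"
```

```text
the job is handed in; nothing more can be done
None
```

I handed the job in at about 23.5 s, but sign-off returned no verdict: the bottle is upright in the tray, the carriage is at its stop (about 0.189 m), each pocket holds one jar within about 4 mm of centre, and the beaker was not moved.

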